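Snap the paper-roll spindle back into its holder on the bakery counter

ROBOT

A 7-joint arm with a two-finger parallel gripper is mounted at the origin on the work surface. World frame = base frame: x ahead of the robot, y to its left, z up, the work surface at z = 0. Lengths are in m, angles in rad, forces in N, time in s.
With the tool pointing down it reaches from about 0.4 to 0.85 m from the base axis. Payload 4.5 kg.
Tool frame: the origin (TCP) lies where the fingers leave the gripper's body, on its centre line; the fingertips stand 64 mm ahead of it and the grasp point (between the pads) lies 45 mm ahead of it; z points along the fingers, y is the direction in which the jaws open and shut (so a half turn about z gives the same grasp; the last joint's range is limited). The gripper opens to 88 mm and grips with 3 to 60 N. Pads are 18 mm wide; open, the fingers measure 123 mm over their backs; the gripper's body (75 mm by 187 mm) begins 45 mm behind the grasp point.
Start: joints at [1.383, 0.689, -0.195, 1.565, 0.157, 0.902, -0.215], TCP at [0.138, -0.61, 0.303] pointing down, gripper open.
Joint ranges: [-3.01, 3.01], [-0.46, 2.08], [-1.47, 1.51], [0.13, 2.56], [-1, 4.14], [0.04, 2.09], [-2.66, 2.66]. Speed limits (rad/s): [2.57, 2.57, 3.14, 3.14, 3.14, 3.14, 3.14].

INTERFACE

Orientations are given as a unit quaternion [x, y, z, w].
In Python, from plant import monitor, snapshot, workorder, finder gives the robot as it stands.
- The arm moves only by the tool carry_out, never from a script. Its argument "motion" is one flat list of numbers, 6 for each row, row after row: the shift along the tool's x, y, z in cm, then the turn, a rotation vector about the tool's x, y, z in rad. In form: [x, y, z, rx, ry, rz, x, y, z, rx, ry, rz, ...]. A call has 1 to 8 rows; each row shifts and turns the commanded pose from where the row before left it, along the tool's axes as they then stand; what a row does not reach is not made up. A row lasts 1/8 s, in which the tool goes at most 62.5 mm and 10.7 degrees, less where a joint would pass 70% of its speed; a pose out of reach is approached as far as the arm can. A call with a gripper value outside its range is refused whole. "hand" is the finger opening in cm, from 0 to 8.81, set as the call begins (left out, the last holds). The fingers move at their own pace and stop on an object; "grip_force" is the grip in N (left out, the last holds). Time passes only in rows, so rows that do not move let the fingers close. It gives the time, the measured TCP pose, the force and the opening at its end, in the units of the state.
- monitor.get_state(): the state, without advancing time (a new reading comes with each control period).
- snapshot(name): name is "side" or "top"; returns a dict with "frame" (420x560x3 uint8, red, green, blue), "range_z" (420x560 float32, m along the optical axis (not along the pixel's ray), 0 where there is no reading), "fx", "fy", "cx", "cy" (pixels), "D" ([k1, k2, p1, p2, k3] as OpenCV has them; the pictures are not rectified), "rvec" (rotation vector, rad) and "tvec" (3), from world to camera coordinates, as OpenCV has them. Camera axes: x right, y down, z forward; pixel columns grow to the right and rows downward; lengths in m; the calibration is good to about 2 mm. A picture is of the moment at which its call begins.
- workorder.finish_job(): hands the job in, once; it reports no verdict.
Trained networks look in a picture, given as the dict that the camera call returned (one of the last four; its "shot" number tells which), for a name from the list of things; names that differ only in an ending like _2 or _b are one class to them, and where a whole thing is asked for, a point or a joint stands for the part that bears it (a point fixed in the world has none). Each returns a list of dicts, best first, with "p" (0 to 1); they miss things now and then, are a little off and sometimes report something else, mostly with a low value. They report only what shows in the picture. A call takes as long as a camera call.
- finder.masks_of(picture, thing): "pixels" (420x560 bool, what is visible of it) and "extent" ([left, top, right, bottom] in pixels, round what is visible of it).
The state is a dict: "clock": time; "q": joint angles; "qd": joint speeds; "joint_torque": joint torques, N m; "tool_pos": TCP position; "eef_rot": TCP orientation; "contact_force": force on the tool from outside, world axes, zero at the start; "moment": the same for the moment, N m; "opening": opening from 0.0 (shut) to 1.0 (fully open).
Only numpy, scipy, OpenCV 4.12 (cv2) and the standard library are available. Lean on these libraries where they do the work, as an engineer would, in place of code of your own. Each camera call takes 0.05 s, during which the arm holds its last target. There are 200 camera calls.

TASK

Take the washed wooden spindle off its white drying rest and press it down between the two sprung steel clips of the grey paper-roll holder until it snaps in and lies fully home, level on both saddles. Feel your way to the middle between the clips and press gently, without bending either clip back against its stop; then let go and leave the other things on the counter alone.

Things in the scene. Friction and masses are not known exactly. Their poses are not given: they have to be found in the camera images.
- spindle_center (a point): Centre of the loose wooden spindle: a plain rod 124 mm long and 32 mm in diameter (about 0.12 kg), lying along its own y axis. Each end is chamfered: over the last 5 mm the radius falls from 16 mm to 6 mm. It may be rolled about its y axis, which does not matter. At the start it lies across the two raised cradles of the white drying rest, centre 46 mm above the counter.
- rest: White plastic drying rest, fixed: a plate 70 mm (x) by 130 mm (y), 10 mm thick, with two U-shaped cradles 10 mm thick at y = +48 and -48 mm whose cheeks reach up to 40 mm. Between the cradles the spindle is free underneath down to the plate. Origin at the centre of its underside.
- holder: Grey paper-roll holder, fixed. Base 90 mm (x) by 240 mm (y), 12 mm thick, origin at the centre of its underside on the counter; a low tear bar along the -x edge reaches 24 mm. The seated spindle lies along the holder's y axis on two steel saddles, one end under each of two spring-steel clips (18 mm wide) that stand outside the saddles and face each other along y.
- seat (a point): Point fixed on the holder's middle, 60 mm above its underside: height and x of a seated spindle's axis. Axes as the holder's. Along y the seated spindle lies wherever the clips are, up to about 15 mm from this point.
- shaker: Bystander: glass jar with steel cap, 64 mm wide, 120 mm high; origin at its foot.
- mug: Bystander: white mug, 76 mm wide, 90 mm high; origin at its foot.
- dispenser: Bystander: orange desk tape dispenser, 130 by 50 mm, 76 mm high; origin at its foot.
- saddle (a point): Middle of the floor of the holder's +y saddle, 44 mm above the counter; the other saddle is 72 mm away along -y. Each is a U, 10 mm thick along y, 36 mm wide inside, with cheeks up to 56 mm.
- clip_middle (a point): Point fixed on the holder's middle at the height of the clip noses, 74 mm. Noses are 117 mm apart at rest, each must go out about 4 mm to let the spindle by; each yields at 3 N, then 1.25 N per mm, hard stop at 5.5 mm. The clips share a carriage clamped on a slot along y: their true middle is up to 13 mm either side of this point and that offset is not reported.
- flare_top (a point): Point fixed on the holder's middle at the top of the clips' lips, 98 mm: above its nose each lip flares outward by 20 mm. If off-centre, one lip is touched first and shoves the spindle along y towards the true middle; over about 1.5 mm off, that clip is bent on to its stop and may block. Pressing in a centred spindle takes roughly 8 to 15 N straight down over some 25 mm of travel.
- clip_l (a joint): Outward lean of the spring clip on the holder's +y side, rad: 0 at rest, hinged at its foot 56 mm below its nose (0.01 rad = 0.56 mm at the nose). Letting a centred spindle by takes about 0.066; its stop is at 0.098, and it must never be bent to 0.093 or more (5.2 mm at the nose).
- clip_r (a joint): The same for the clip on the holder's -y side.

How it is judged:
By the outcome, as a careful person would: the job done as asked, in the order asked, and still so for the second after the job is handed in, with the robot touching nothing.
It also fails if it takes over 69 s, if anything falls off the work surface, if the arm or the gripper's body presses on something with over 40 N, if the wrist force passes 120 N, or if a joint passes its speed limit or range.

## Working session

There is one attempt and no reset: what is moved stays moved. The work goes in short steps, Python scripts to look and compute and a tool call to move; the robot and the scene stay as the last step left them, time stands still between calls to the robot, and variables do not carry over. Pictures are saved under pics/ and viewed, about 8 in all and at most 12, crops included, and the job is handed in when it is done.

Besides the shell and the picture viewer there is one more tool, called after "Emit:" as name(argument=value, ...) on one line, values as JSON. carry_out: Moves the arm, as the interface text tells. Its arguments: {"type":"object","properties":{"motion":{"type":"array"},"hand":{"type":"number"},"grip_force":{"type":"number"}},"required":["motion"]}

```bash
mkdir -p pics; cat > h.py <<'E'
import numpy as np, cv2, sys
from plant import monitor, snapshot, workorder, finder
def cam(p):
    K=np.array([[p['fx'],0,p['cx']],[0,p['fy'],p['cy']],[0,0,1.]]);R=cv2.Rodrigues(np.array(p['rvec'],float))[0]
    return K,np.array(p['D'],float),R,np.array(p['tvec'],float).ravel()
def world(p,m=None):
    K,D,R,t=cam(p); z=p['range_z']
    ok=z>0
    if m is not None: ok&=m
    v,u=np.nonzero(ok)
    n=cv2.undistortPoints(np.stack([u,v],1).astype(float)[:,None],K,D)[:,0]
    c=np.c_[n,np.ones(len(n))]*z[v,u][:,None]
    return (c-t)@R, np.c_[u,v]
def proj(p,X):
    K,D,R,t=cam(p)
    return cv2.projectPoints(np.array(X,float).reshape(-1,3),np.array(p['rvec'],float),t,K,D)[0][:,0]
def save(p,n): cv2.imwrite(f'pics/{n}.png',p['frame'][:,:,::-1])
E
python3 - <<'E'
from h import *
s=monitor.get_state();print({k:np.round(v,3) for k,v in s.items()})
out=[]
for n in ('top','side'):
    p=snapshot(n);out.append(p['frame']);K,D,R,t=cam(p);print(n,'cam at',-R.T@t,K[0,0])
    for th in('spindle_center','rest','holder','clip_l','clip_r','shaker','mug','dispenser'):
        for d in finder.masks_of(p,th)[:2]:
            W,_=world(p,d['pixels'])
            if len(W): print(th,round(d['p'],2),d['extent'],len(W),np.round(np.median(W,0),3),np.round(np.percentile(W,2,0),3),np.round(np.percentile(W,98,0),3))
    save(p,n+'0')
E
```

```text
{'clock': np.float64(0.0), 'q': array([ 1.383,  0.69 , -0.195,  1.566,  0.157,  0.902, -0.215]), 'qd': array([-0.   , -0.   ,  0.001, -0.   , -0.001,  0.001,  0.   ]), 'joint_torque': array([-0.0000e+00, -5.2757e+01, -1.2670e+00, -1.5343e+01, -5.3000e-02,
        6.0000e-03,  0.0000e+00]), 'tool_pos': array([ 0.137, -0.609,  0.302]), 'eef_rot': array([ 0.994,  0.111, -0.   , -0.001]), 'contact_force': array([-0.553,  0.154,  0.439]), 'moment': array([-0.039,  0.033, -0.009]), 'opening': np.float64(1.002)}
top cam at [0.50895827 0.08302627 1.05600959] 387.421639414025
spindle_center 0.63 [214.8, 229.2, 259.9, 248.3] 605 [0.535 0.159 0.058] [0.514 0.1   0.009] [0.554 0.216 0.063]
rest 0.69 [221.6, 134.8, 252.1, 166.5] 665 [0.744 0.165 0.117] [0.724 0.138 0.013] [0.779 0.195 0.122]
rest 0.67 [216.4, 222.6, 263.7, 252.4] 725 [0.532 0.152 0.009] [0.498 0.093 0.004] [0.575 0.217 0.051]
holder 0.72 [314.7, 212.8, 404.3, 248.2] 2873 [ 0.559 -0.167  0.012] [ 0.517 -0.285  0.007] [ 0.604 -0.053  0.088]
clip_l 0.4 [380.2, 228.5, 396.0, 236.3] 140 [ 0.558 -0.224  0.075] [ 0.55  -0.253  0.01 ] [ 
[... 718 characters left out ...]
 0.007] [ 0.603 -0.051  0.09 ]
clip_l 0.74 [309.4, 176.0, 317.5, 197.7] 127 [ 0.565 -0.094  0.054] [ 0.557 -0.099  0.024] [ 0.573 -0.085  0.092]
clip_l 0.46 [323.9, 147.8, 332.5, 169.8] 176 [ 0.562 -0.226  0.064] [ 0.551 -0.403 -0.   ] [ 0.606 -0.218  0.099]
clip_r 0.74 [309.4, 176.0, 317.5, 197.7] 127 [ 0.565 -0.094  0.054] [ 0.557 -0.099  0.024] [ 0.573 -0.085  0.092]
clip_r 0.46 [323.9, 147.8, 332.5, 169.8] 176 [ 0.562 -0.226  0.064] [ 0.551 -0.403 -0.   ] [ 0.606 -0.218  0.099]
shaker 0.83 [189.5, 200.3, 222.8, 255.1] 1461 [0.746 0.187 0.077] [0.725 0.14  0.001] [0.783 0.198 0.122]
dispenser 0.8 [183.3, 293.4, 236.0, 368.3] 2336 [0.617 0.44  0.052] [0.597 0.368 0.009] [0.647 0.489 0.076]
```

```bash
python3 - <<'E'
from h import *
a=cv2.imread('pics/top0.png');b=cv2.imread('pics/side0.png')
c=cv2.resize(a[125:265,200:420],None,fx=3.6,fy=3.6)[:, :800]
d=cv2.resize(b[130:300,170:370],None,fx=3,fy=3)[:, :600]
cv2.imwrite('pics/c0.png',c);cv2.imwrite('pics/d0.png',d)
p=snapshot('top');q=snapshot('side')
def pca(P,n):
    m=P.mean(0);_,V=np.linalg.eigh(np.cov((P-m).T));v=V[:,-1];v=v*np.sign(v[1]);L=(P-m)@v;w=(P-m)@np.array([v[1],-v[0]])
    f=lambda e:(np.percentile(e,1)+np.percentile(e,99))/2
    print(n,len(P),'mean',m.round(4),'mid',(m+v*f(L)+np.array([v[1],-v[0]])*f(w)).round(4),'yaw of y axis deg',np.degrees(np.arctan2(-v[0],v[1])).round(2),'len',np.ptp(np.percentile(L,[1,99])).round(4),'wid',np.ptp(np.percentile(w,[1,99])).round(4))
W,uv=np.concatenate([world(p)[0]]),None
for nm,S in(('top',p),('side',q)):
    W,_=world(S)
    sel=(abs(W[:,0]-.535)<.05)&(abs(W[:,1]-.158)<.09)
    pca(W[sel&(W[:,2]>.052)&(W[:,2]<.075)][:,:2],nm+' spindle top')
    sel=(abs(W[:,0]-.56)<.07)&(abs(W[:,1]+.168)<.15)
    pca(W[sel&(W[:,2]>.006)&(W[:,2]<.016)][:,:2],nm+' holder base')
    pca(W[sel&(W[:,2]>.018)&(W[:,2]<.028)&(W[:,0]<.54)][:,:2],nm+' bar')
    hi=W[sel&(W[:,2]>.062)&(W[:,2]<.11)]
    for s in(hi[:,1]>-.16,hi[:,1]<=-.16):
        H=hi[s]; print(nm,'clip',len(H),np.median(H,0).round(4),H.min(0).round(4),H.max(0).round(4))
        for lo in np.arange(.062,.106,.006):
            k=H[(H[:,2]>lo)&(H[:,2]<=lo+.006)]
            if len(k):print('   z%.3f n%d x %.4f y %.4f..%.4f'%(lo,len(k),k[:,0].mean(),k[:,1].min(),k[:,1].max()))
E
```

```text
top spindle top 512 mean [0.5328 0.1584] mid [0.5331 0.1579] yaw of y axis deg 8.48 len 0.1175 wid 0.0287
top holder base 2011 mean [ 0.5623 -0.1667] mid [ 0.5603 -0.1694] yaw of y axis deg -2.27 len 0.2362 wid 0.0887
top bar 122 mean [ 0.5204 -0.1649] mid [ 0.5279 -0.1684] yaw of y axis deg -1.75 len 0.2097 wid 0.022
top clip 51 [ 0.5634 -0.0892  0.0844] [ 0.5542 -0.0991  0.064 ] [ 0.5724 -0.0791  0.099 ]
   z0.062 n1 x 0.5542 y -0.0928..-0.0928
   z0.068 n2 x 0.5603 y -0.0991..-0.0988
   z0.074 n12 x 0.5641 y -0.0987..-0.0927
   z0.080 n11 x 0.5647 y -0.0949..-0.0892
   z0.086 n11 x 0.5624 y -0.0887..-0.0830
   z0.092 n13 x 0.5627 y -0.0851..-0.0793
   z0.098 n1 x 0.5724 y -0.0791..-0.0791
top clip 84 [ 0.5576 -0.2263  0.0862] [ 0.5497 -0.2381  0.0717] [ 0.5657 -0.2154  0.0986]
   z0.068 n7 x 0.5555 y -0.2184..-0.2154
   z0.074 n15 x 0.5598 y -0.2221..-0.2154
   z0.080 n19 x 0.5567 y -0.2265..-0.2161
   z0.086 n22 x 0.5578 y -0.2314..-0.2221
   z0.092 n19 x 0.5577 y -0.2381..-0.2320
   z0.098 n2 x 0.5533 y -0.2362..-0.2334
side spindle top 490 mean [0.5319 0.1641] mid [0.5335 0.159
[... 325 characters left out ...]
] [ 0.5729 -0.0772  0.099 ]
   z0.062 n14 x 0.5641 y -0.0994..-0.0903
   z0.068 n18 x 0.5631 y -0.1013..-0.0914
   z0.074 n10 x 0.5667 y -0.0990..-0.0944
   z0.080 n8 x 0.5636 y -0.0941..-0.0897
   z0.086 n4 x 0.5587 y -0.0876..-0.0841
   z0.092 n9 x 0.5658 y -0.0864..-0.0802
   z0.098 n4 x 0.5614 y -0.0805..-0.0772
side clip 92 [ 0.5592 -0.2257  0.0833] [ 0.5499 -0.2426  0.0626] [ 0.5692 -0.2161  0.0995]
   z0.062 n13 x 0.5590 y -0.2274..-0.2202
   z0.068 n7 x 0.5594 y -0.2247..-0.2202
   z0.074 n19 x 0.5599 y -0.2276..-0.2161
   z0.080 n14 x 0.5592 y -0.2290..-0.2199
   z0.086 n22 x 0.5593 y -0.2376..-0.2244
   z0.092 n14 x 0.5594 y -0.2426..-0.2315
   z0.098 n3 x 0.5591 y -0.2393..-0.2324
```

View pics/c0.png

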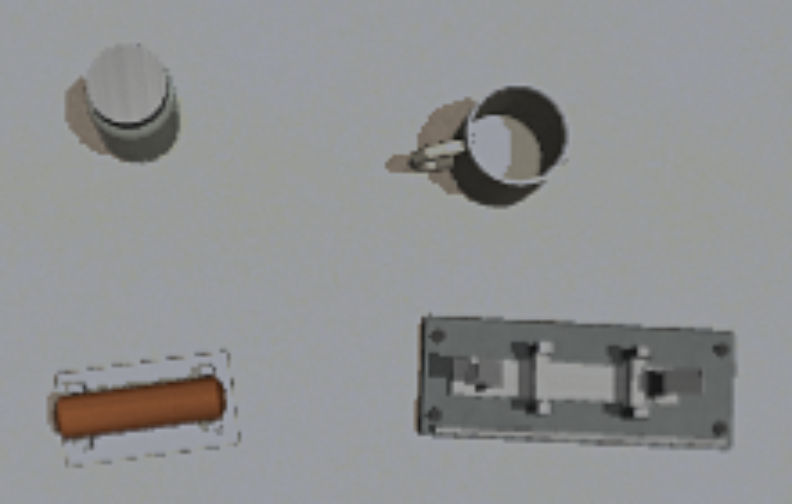

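View pics/d0.png

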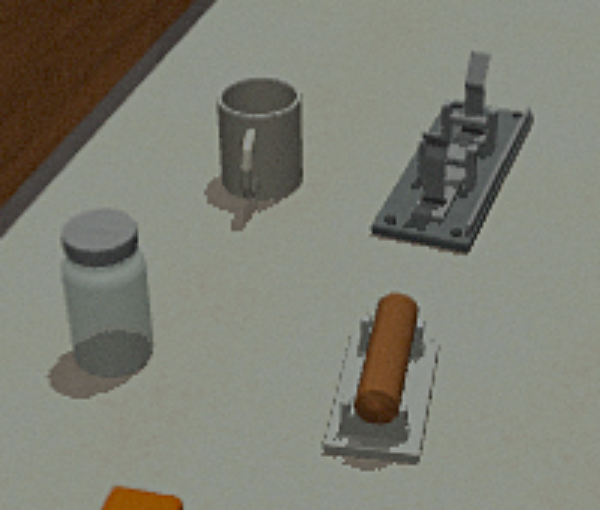

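The pictures match the measurements: spindle on the rest at yaw about 8.2°, centre about (0.533, 0.158). The holder is at yaw about −2.1°, and its clips are symmetric about y≈−0.157. That puts them about 11 mm on the +y side of the holder's middle. Next I plan the transfer rows.

```bash
cat >> h.py <<'E'
from scipy.spatial.transform import Rotation as Ro
def goal(tcp,yaw_y):  # tool pointing down, tool y at angle yaw_y (deg) in world
    a=np.radians(yaw_y); y=np.array([np.cos(a),np.sin(a),0]); z=np.array([0,0,-1.]); x=np.cross(y,z)
    return np.array(tcp,float),Ro.from_matrix(np.c_[x,y,z])
def rows(p0,r0,p1,r1,n):
    rv=(r0.inv()*r1).as_rotvec(); out=[]
    for i in range(n):
        a=r0*Ro.from_rotvec(rv*i/n); out.append(np.r_[a.inv().apply((p1-p0)/n)*100,rv/n])
    return np.array(out)
def now():
    s=monitor.get_state(); return np.array(s['tool_pos']),Ro.from_quat(s['eef_rot'])
E
python3 - <<'E'
from h import *
np.set_printoptions(suppress=True,linewidth=150)
p,r=now(); a=goal([.48,-.27,.27],-38); b=goal([.533,.158,.20],8.2)
print(rows(p,r,*a,8).round(3)); print(rows(*a,*b,8).round(3))
E
```

```text
[[ 5.11  -3.201  0.409  0.     0.    -0.086]
 [ 5.366 -2.751  0.41   0.     0.    -0.086]
 [ 5.581 -2.282  0.41   0.     0.    -0.086]
 [ 5.756 -1.796  0.41   0.     0.    -0.086]
 [ 5.889 -1.296  0.41   0.     0.    -0.086]
 [ 5.978 -0.787  0.41   0.     0.    -0.086]
 [ 6.024 -0.273  0.41   0.     0.    -0.086]
 [ 6.025  0.244  0.41   0.     0.    -0.086]]
[[ 4.624 -2.772  0.875  0.     0.    -0.101]
 [ 4.879 -2.292  0.875  0.     0.    -0.101]
 [ 5.085 -1.79   0.875  0.     0.    -0.101]
 [ 5.239 -1.269  0.875  0.     0.    -0.101]
 [ 5.34  -0.735  0.875  0.     0.    -0.101]
 [ 5.387 -0.194  0.875  0.     0.    -0.101]
 [ 5.38   0.349  0.875  0.     0.    -0.101]
 [ 5.317  0.888  0.875  0.     0.    -0.101]]
```

Emit:
carry_out(motion=[5.1,-3.2,0.4,0,0,-0.086,5.4,-2.75,0.4,0,0,-0.086,5.6,-2.3,0.4,0,0,-0.086,5.75,-1.8,0.4,0,0,-0.086,5.9,-1.3,0.4,0,0,-0.086,6,-0.8,0.4,0,0,-0.086,6,-0.27,0.4,0,0,-0.086,6,0.24,0.4,0,0,-0.086], hand=8.8)

```text
clock: 2.0
tool_pos: [0.4811, -0.268, 0.2708]
eef_rot: [0.898, 0.441, 0.0, 0.0]
contact_force: [1.4, -0.6, 1.1]
opening: 0.996
```

Emit:
carry_out(motion=[4.6,-2.8,0.9,0,0,-0.1,4.9,-2.3,0.9,0,0,-0.1,5.1,-1.8,0.9,0,0,-0.1,5.25,-1.25,0.9,0,0,-0.1,5.35,-0.7,0.9,0,0,-0.1,5.4,-0.2,0.9,0,0,-0.1,5.4,0.35,0.9,0,0,-0.1,5.3,0.9,0.9,0,0,-0.1])

```text
clock: 3.0
tool_pos: [0.5337, 0.1609, 0.1985]
eef_rot: [0.655, 0.756, 0.0, 0.0]
contact_force: [-0.5, 0.2, 0.1]
opening: 0.996
```

```bash
python3 - <<'E'
from h import *
np.set_printoptions(suppress=True,linewidth=150)
p,r=now(); print(p,monitor.get_state()['q'].round(2));print((rows(p,r,*goal([.5332,.1585,.15],8.2),2)).round(3))
E
```

```text
[0.53368119 0.16092939 0.19853867] [-0.14  0.77 -0.41  1.86  0.5   0.61 -0.71]
[[-0.116 -0.043  2.427  0.     0.    -0.001]
 [-0.116 -0.042  2.427  0.     0.    -0.001]]
```

Emit:
carry_out(motion=[-0.12,-0.04,2.4,0,0,0,-0.12,-0.04,2.4,0,0,0,0,0,2,0,0,0,0,0,2,0,0,0,0,0,1,0,0,0,0,0,0.9,0,0,0,0,0,0,0,0,0])

```text
clock: 3.88
tool_pos: [0.5328, 0.1567, 0.0915]
eef_rot: [0.656, 0.755, -0.0, -0.0]
contact_force: [0.3, -0.4, 0.4]
opening: 0.997
```

Emit:
carry_out(motion=[0,0,0,0,0,0,0,0,0,0,0,0,0,0,0,0,0,0,0,0,0,0,0,0,0,0,0,0,0,0,0,0,0,0,0,0], hand=2.0, grip_force=10)

```text
clock: 4.62
tool_pos: [0.5335, 0.1569, 0.0918]
eef_rot: [0.656, 0.754, 0.001, 0.0]
contact_force: [1.3, -0.3, -1.6]
opening: 0.357
```

Emit:
carry_out(motion=[0,0,0,0,0,0,0,0,0,0,0,0,0,0,0,0,0,0,0,0,-1,0,0,0,0,0,-3,0,0,0,0,0,-3,0,0,0,0,0,-3,0,0,0,0,0,0,0,0,0], hand=2.0, grip_force=55)

```text
clock: 5.62
tool_pos: [0.533, 0.1569, 0.1936]
eef_rot: [0.656, 0.754, 0.001, 0.001]
contact_force: [-0.3, -0.4, -2.0]
opening: 0.346
```

```bash
python3 - <<'E'
from h import *
np.set_printoptions(suppress=True,linewidth=150)
p,r=now(); print(p,monitor.get_state()['contact_force'],r.as_quat())
b=goal([.5605,-.157,.19],-2.1)
print(rows(p,r,*b,8).round(3))
t=snapshot('top');s=snapshot('side')
for S in(t,s):
    W,_=world(S)
    c=p+[0,0,-.045]; d=(W-c)
    a=np.radians(8.2);u=np.array([-np.sin(a),np.cos(a),0]);L=d@u;w=d@np.array([np.cos(a),np.sin(a),0])
    k=(abs(w)<.013)&(abs(d[:,2])<.03)&(abs(L)<.09)
    A=L[k];f=np.polyfit(L[k&(abs(L)>.02)],d[k&(abs(L)>.02)][:,2],1);g=np.polyfit(L[k&(abs(L)>.02)],w[k&(abs(L)>.02)],1)
    print(k.sum(),np.percentile(A,[1,99]),A.min(),A.max(),'z fit',f,'w fit',g)
E
```

```text
[0.53299378 0.15693361 0.19364997] [-0.32745747 -0.3606108  -1.97148601] [0.65630857 0.75449144 0.00118584 0.00056912]
[[-3.934 -0.203  0.042  0.    -0.     0.022]
 [-3.938 -0.117  0.043  0.    -0.     0.022]
 [-3.939 -0.03   0.043  0.    -0.     0.022]
 [-3.939  0.056  0.044  0.    -0.     0.022]
 [-3.937  0.143  0.044  0.    -0.     0.022]
 [-3.933  0.229  0.045  0.    -0.     0.022]
 [-3.927  0.315  0.045  0.    -0.     0.022]
 [-3.919  0.401  0.045  0.    -0.     0.022]]
3 [-0.05984722 -0.05594911] -0.059887804500235675 -0.05591013993687135 z fit [0.98926899 0.06245863] w fit [1.26153156 0.08171263]
486 [-0.04152149  0.06186075] -0.060539334965224 0.06321468035451362 z fit [-0.10559695  0.01063794] w fit [ 0.00009523 -0.00070164]
```

Emit:
carry_out(motion=[-3.95,-0.2,0,0,0,0.022,-3.95,-0.12,0,0,0,0.022,-3.95,-0.03,0,0,0,0.022,-3.95,0.06,0,0,0,0.022,-3.95,0.14,0,0,0,0.022,-3.95,0.23,0,0,0,0.022,-3.95,0.32,0,0,0,0.022,-3.95,0.4,0,0,0,0.022])

```text
clock: 6.72
tool_pos: [0.5593, -0.1597, 0.1899]
eef_rot: [0.72, 0.694, -0.001, -0.001]
contact_force: [0.8, 0.6, -1.5]
opening: 0.344
```

Emit:
carry_out(motion=[0,0,0,0,0,0,0,0,0,0,0,0,0,0,0,0,0,0])

```text
clock: 7.1
tool_pos: [0.5602, -0.1567, 0.1912]
eef_rot: [0.719, 0.695, 0.0, -0.001]
contact_force: [-0.3, 0.9, -1.4]
opening: 0.344
```

```bash
python3 - <<'E'
from h import *
np.set_printoptions(suppress=True,linewidth=150)
p,r=now(); print(p,monitor.get_state()['contact_force'],r.as_quat())
b=goal([.5605,-.1585,.15],-2.1)
print(rows(p,r,*b,1).round(3))
s=snapshot('side');t=snapshot('top')
yw=np.radians(-2.1);u=np.array([-np.sin(yw),np.cos(yw),0]);e=np.array([np.cos(yw),np.sin(yw),0]);c=p+[0,0,-.045]
for n,S in(('side',s),('top',t)):
    W,_=world(S); d=W-c;L=d@u;w=d@e
    k=(abs(w)<.02)&(abs(d[:,2])<.03)&(abs(L)<.09)
    print(n,k.sum(),L[k].min(),L[k].max())
    for lo in np.arange(-.065,.065,.01):
        j=k&(L>=lo)&(L<lo+.01)
        if j.sum()>3: print('  %.3f n%d ztop %.4f  w %.4f..%.4f'%(lo,j.sum(),np.percentile(d[j][:,2],95),*np.percentile(w[j],[3,97])))
cv2.imwrite('pics/e.png',np.hstack([cv2.resize(s['frame'][60:260,240:400],None,fx=2.5,fy=2.5),cv2.resize(t['frame'][160:300,290:430],(400,500))[:, :]])[:, :, ::-1] if 0 else cv2.resize(s['frame'][80:230,230:400],None,fx=4,fy=4)[:, :, ::-1])
E
```

```text
[ 0.56018215 -0.15674764  0.19121691] [-0.2914811   0.89231816 -1.41959681] [ 0.71911941  0.694886    0.00000956 -0.00084696]
[[-0.179  0.043  4.121 -0.001 -0.001  0.002]]
side 370 -0.052914594346134665 0.06475484389638171
  -0.055 n6 ztop 0.0170  w -0.0008..0.0127
  -0.045 n15 ztop 0.0167  w -0.0072..0.0105
  -0.035 n10 ztop 0.0164  w -0.0054..0.0117
  -0.025 n14 ztop 0.0175  w -0.0079..0.0090
  -0.015 n23 ztop 0.0270  w -0.0160..0.0172
  -0.005 n34 ztop 0.0281  w -0.0185..0.0195
  0.005 n58 ztop 0.0264  w -0.0192..0.0184
  0.015 n24 ztop 0.0174  w -0.0157..0.0107
  0.025 n27 ztop 0.0181  w -0.0153..0.0108
  0.035 n24 ztop 0.0168  w -0.0152..0.0066
  0.045 n36 ztop 0.0162  w -0.0153..0.0123
  0.055 n99 ztop 0.0141  w -0.0138..0.0133
top 291 0.0030693660933566558 0.06314647281287289
  0.005 n9 ztop 0.0238  w -0.0158..0.0181
  0.015 n55 ztop 0.0150  w -0.0154..0.0138
  0.025 n57 ztop 0.0157  w -0.0151..0.0132
  0.035 n53 ztop 0.0157  w -0.0155..0.0125
  0.045 n58 ztop 0.0143  w -0.0159..0.0148
  0.055 n57 ztop 0.0140  w -0.0162..0.0128
```

View pics/e.png

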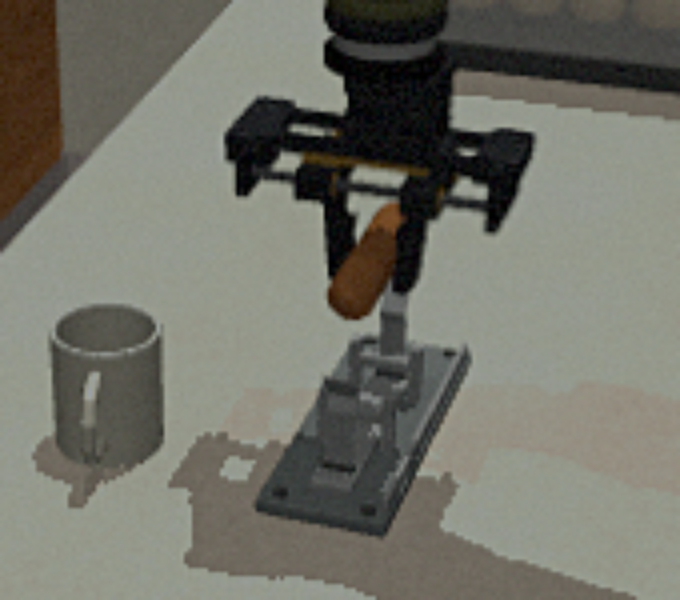

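Emit:
carry_out(motion=[-0.1,0.05,1.5,0,0,0,-0.1,0,1.5,0,0,0,0,0,1.3,0,0,0,0,0,0.6,0,0,0,0,0,0,0,0,0,0,0,0,0,0,0])

```text
clock: 7.95
tool_pos: [0.5612, -0.1606, 0.143]
eef_rot: [0.72, 0.694, 0.0, 0.0]
contact_force: [-0.6, 0.6, -0.1]
opening: 0.342
```

Emit:
carry_out(motion=[0,0,0.4,0,0,0,0,0,0.3,0,0,0,0,0,0,0,0,0,0,0,0,0,0,0])

```text
clock: 8.45
tool_pos: [0.5609, -0.1605, 0.1358]
eef_rot: [0.72, 0.694, 0.0, -0.0]
contact_force: [0.0, 0.0, -0.1]
opening: 0.344
```

Emit:
carry_out(motion=[0,0,0,0,0,0])

```text
clock: 8.57
tool_pos: [0.5609, -0.1605, 0.1358]
eef_rot: [0.72, 0.694, 0.0, 0.0]
contact_force: [-0.2, -0.0, -1.7]
opening: 0.342
```

Emit:
carry_out(motion=[-0.1,0,0,0,0,0,0,0,0,0,0,0,0,0,0,0,0,0])

```text
clock: 8.95
tool_pos: [0.561, -0.161, 0.1358]
eef_rot: [0.72, 0.694, 0.0, -0.0]
contact_force: [-0.6, 3.1, 0.4]
opening: 0.344
```

Emit:
carry_out(motion=[-0.05,0,0,0,0,0,0,0,0,0,0,0,0,0,0,0,0,0])

```text
clock: 9.32
tool_pos: [0.561, -0.1617, 0.1358]
eef_rot: [0.72, 0.694, 0.0, -0.0]
contact_force: [-1.2, 4.7, 0.2]
opening: 0.344
```

Emit:
carry_out(motion=[-0.05,0,0,0,0,0,0,0,0,0,0,0,0,0,0,0,0,0])

```text
clock: 9.7
tool_pos: [0.5609, -0.1624, 0.1358]
eef_rot: [0.72, 0.694, 0.0, 0.0]
contact_force: [-0.8, 4.8, 0.2]
opening: 0.345
```

Emit:
carry_out(motion=[0.3,0,0,0,0,0,0.1,0,0,0,0,0,0,0,0,0,0,0,0,0,0,0,0,0])

```text
clock: 10.2
tool_pos: [0.5607, -0.1594, 0.1356]
eef_rot: [0.72, 0.694, -0.001, 0.0]
contact_force: [0.2, -0.1, -1.9]
opening: 0.343
```

Emit:
carry_out(motion=[0.1,0,0,0,0,0,0,0,0,0,0,0,0,0,0,0,0,0])

```text
clock: 10.58
tool_pos: [0.561, -0.1577, 0.1357]
eef_rot: [0.72, 0.694, -0.0, 0.0]
contact_force: [0.2, 0.3, -1.0]
opening: 0.343
```

Emit:
carry_out(motion=[0.05,0,0,0,0,0,0,0,0,0,0,0,0,0,0,0,0,0])

```text
clock: 10.95
tool_pos: [0.5609, -0.1575, 0.1357]
eef_rot: [0.72, 0.694, -0.0, 0.0]
contact_force: [-0.4, -0.2, -2.0]
opening: 0.344
```

Emit:
carry_out(motion=[0.05,0,0,0,0,0,0,0,0,0,0,0,0,0,0,0,0,0])

```text
clock: 11.32
tool_pos: [0.561, -0.1571, 0.1358]
eef_rot: [0.72, 0.694, -0.0, 0.0]
contact_force: [0.1, -3.3, -0.1]
opening: 0.343
```

Emit:
carry_out(motion=[0.05,0,0,0,0,0,0,0,0,0,0,0,0,0,0,0,0,0])

```text
clock: 11.7
tool_pos: [0.561, -0.1564, 0.1358]
eef_rot: [0.72, 0.694, -0.0, 0.0]
contact_force: [-0.7, -4.4, 0.6]
opening: 0.343
```

Emit:
carry_out(motion=[0.05,0,0,0,0,0,0,0,0,0,0,0,0,0,0,0,0,0])

```text
clock: 12.08
tool_pos: [0.561, -0.1558, 0.1357]
eef_rot: [0.72, 0.694, -0.0, 0.0]
contact_force: [-0.2, -3.6, 0.8]
opening: 0.342
```

Emit:
carry_out(motion=[-0.35,0,0,0,0,0,0,0,0,0,0,0,0,0,0,0,0,0])

```text
clock: 12.45
tool_pos: [0.561, -0.158, 0.1356]
eef_rot: [0.72, 0.694, 0.001, -0.001]
contact_force: [0.1, 0.3, -1.5]
opening: 0.341
```

Emit:
carry_out(motion=[0,0,0.2,0,0,0,0,0,0.2,0,0,0,0,0,0,0,0,0,0,0,0,0,0,0])

```text
clock: 12.95
tool_pos: [0.5612, -0.1589, 0.1319]
eef_rot: [0.72, 0.694, 0.0, 0.0]
contact_force: [-0.2, -0.7, 0.9]
opening: 0.346
```

Emit:
carry_out(motion=[0,0,0.15,0,0,0,0,0,0.15,0,0,0,0,0,0,0,0,0,0,0,0,0,0,0])

```text
clock: 13.45
tool_pos: [0.5616, -0.159, 0.1294]
eef_rot: [0.72, 0.694, 0.001, 0.001]
contact_force: [0.7, -0.4, 6.1]
opening: 0.342
```

Emit:
carry_out(motion=[0,0,0.15,0,0,0,0,0,0.15,0,0,0,0,0,0,0,0,0,0,0,0,0,0,0])

```text
clock: 13.95
tool_pos: [0.562, -0.159, 0.1268]
eef_rot: [0.72, 0.694, 0.001, 0.001]
contact_force: [-0.7, -0.0, 6.6]
opening: 0.341
```

Emit:
carry_out(motion=[0,0,0.15,0,0,0,0,0,0.15,0,0,0,0,0,0,0,0,0,0,0,0,0,0,0])

```text
clock: 14.45
tool_pos: [0.5617, -0.159, 0.1228]
eef_rot: [0.72, 0.694, 0.001, 0.001]
contact_force: [3.1, -0.1, 0.6]
opening: 0.345
```

Emit:
carry_out(motion=[0,0,0.2,0,0,0,0,0,0.2,0,0,0,0,0,0,0,0,0,0,0,0,0,0,0])

```text
clock: 14.95
tool_pos: [0.5607, -0.1591, 0.1184]
eef_rot: [0.72, 0.694, -0.0, -0.0]
contact_force: [1.0, 0.7, -1.2]
opening: 0.348
```

Emit:
carry_out(motion=[0,0,0.15,0,0,0,0,0,0.15,0,0,0,0,0,0,0,0,0,0,0,0,0,0,0])

```text
clock: 15.45
tool_pos: [0.5606, -0.1591, 0.1155]
eef_rot: [0.72, 0.694, -0.0, -0.0]
contact_force: [-0.1, 0.4, 0.9]
opening: 0.342
```

Emit:
carry_out(motion=[0,0,0.15,0,0,0,0,0,0.15,0,0,0,0,0,0,0,0,0,0,0,0,0,0,0])

```text
clock: 15.95
tool_pos: [0.5604, -0.1591, 0.1119]
eef_rot: [0.72, 0.694, -0.0, -0.001]
contact_force: [0.8, 0.7, -9.2]
opening: 0.346
```

Emit:
carry_out(motion=[0,0,0.15,0,0,0,0,0,0.15,0,0,0,0,0,0,0,0,0,0,0,0,0,0,0])

```text
clock: 16.45
tool_pos: [0.5608, -0.1591, 0.1096]
eef_rot: [0.72, 0.694, -0.0, -0.0]
contact_force: [-0.9, 0.4, -4.5]
opening: 0.349
```

Emit:
carry_out(motion=[0,0,0.15,0,0,0,0,0,0.1,0,0,0,0,0,0,0,0,0,0,0,0,0,0,0])

```text
clock: 16.95
tool_pos: [0.5611, -0.159, 0.1073]
eef_rot: [0.72, 0.694, 0.0, 0.0]
contact_force: [0.3, 0.8, -3.4]
opening: 0.341
```

Emit:
carry_out(motion=[0,0,0.1,0,0,0,0,0,0.05,0,0,0,0,0,0,0,0,0,0,0,0,0,0,0])

```text
clock: 17.45
tool_pos: [0.561, -0.1592, 0.1058]
eef_rot: [0.72, 0.694, -0.0, 0.0]
contact_force: [0.7, -0.4, -1.0]
opening: 0.345
```

Emit:
carry_out(motion=[0,0,0.1,0,0,0,0,0,0,0,0,0,0,0,0,0,0,0])

```text
clock: 17.82
tool_pos: [0.561, -0.1592, 0.1057]
eef_rot: [0.72, 0.694, -0.0, 0.0]
contact_force: [-1.6, 0.4, 6.5]
opening: 0.34
```

Emit:
carry_out(motion=[0,0,0.05,0,0,0,0,0,0,0,0,0,0,0,0,0,0,0])

```text
clock: 18.2
tool_pos: [0.561, -0.1592, 0.1057]
eef_rot: [0.72, 0.694, -0.0, 0.001]
contact_force: [-3.3, 1.4, 10.0]
opening: 0.344
```

Bottomed on both saddles. Now I release, retreat and look.

Emit:
carry_out(motion=[0,0,-0.1,0,0,0,0,0,0,0,0,0,0,0,0,0,0,0], grip_force=10)

```text
clock: 18.58
tool_pos: [0.5611, -0.1591, 0.1055]
eef_rot: [0.72, 0.694, 0.0, 0.0]
contact_force: [-1.0, -0.1, 5.5]
opening: 0.358
```

Emit:
carry_out(motion=[0,0,0,0,0,0,0,0,0,0,0,0,0,0,0,0,0,0,0,0,0,0,0,0,0,0,0,0,0,0], hand=6.0)

```text
clock: 19.2
tool_pos: [0.5609, -0.1591, 0.1052]
eef_rot: [0.72, 0.694, -0.0, -0.0]
contact_force: [0.1, -0.2, -0.5]
opening: 0.682
```

Emit:
carry_out(motion=[0,0,-1,0,0,0,0,0,-2,0,0,0,0,0,-3,0,0,0,0,0,-4,0,0,0,0,0,-4,0,0,0,0,0,-4,0,0,0,0,0,0,0,0,0,0,0,0,0,0,0])

```text
clock: 20.2
tool_pos: [0.5604, -0.1592, 0.2851]
eef_rot: [0.72, 0.694, -0.0, -0.0]
contact_force: [1.0, -0.2, -1.0]
opening: 0.679
```

```bash
python3 - <<'E'
from h import *
s=snapshot('side');t=snapshot('top')
yw=np.radians(-2.1);u=np.array([-np.sin(yw),np.cos(yw),0]);e=np.array([np.cos(yw),np.sin(yw),0]);c=np.array([.561,-.1575,0])
for n,S in(('side',s),('top',t)):
    W,_=world(S); d=W-c;L=d@u;w=d@e
    k=(abs(w)<.02)&(d[:,2]>.045)&(d[:,2]<.11)&(abs(L)<.09)
    for lo in np.arange(-.085,.085,.01):
        j=k&(L>=lo)&(L<lo+.01)
        if j.sum()>3: print(n,'  %.3f n%d z95 %.4f zmax %.4f  w %.4f..%.4f'%(lo,j.sum(),np.percentile(d[j][:,2],95),d[j][:,2].max(),*np.percentile(w[j],[3,97])))
cv2.imwrite('pics/f.png',cv2.resize(s['frame'][80:230,230:400],None,fx=4,fy=4)[:, :, ::-1])
E
```

```text
side   -0.085 n22 z95 0.1009 zmax 0.1012  w -0.0072..0.0083
side   -0.075 n32 z95 0.0925 zmax 0.0933  w -0.0060..0.0093
side   -0.065 n26 z95 0.0817 zmax 0.0834  w -0.0134..0.0113
side   -0.055 n27 z95 0.0775 zmax 0.0783  w -0.0196..0.0087
side   -0.045 n25 z95 0.0771 zmax 0.0784  w -0.0177..0.0121
side   -0.035 n20 z95 0.0771 zmax 0.0784  w -0.0160..0.0097
side   -0.025 n23 z95 0.0783 zmax 0.0790  w -0.0146..0.0112
side   -0.015 n22 z95 0.0775 zmax 0.0784  w -0.0159..0.0095
side   -0.005 n25 z95 0.0772 zmax 0.0778  w -0.0156..0.0126
side   0.005 n20 z95 0.0777 zmax 0.0781  w -0.0156..0.0091
side   0.015 n35 z95 0.0783 zmax 0.0786  w -0.0189..0.0120
side   0.025 n22 z95 0.0779 zmax 0.0781  w -0.0184..0.0078
side   0.035 n22 z95 0.0782 zmax 0.0787  w -0.0150..0.0022
side   0.045 n24 z95 0.0760 zmax 0.0763  w -0.0151..0.0156
side   0.055 n84 z95 0.0782 zmax 0.0817  w -0.0131..0.0112
side   0.065 n26 z95 0.0920 zmax 0.0936  w -0.0076..0.0079
side   0.075 n10 z95 0.0994 zmax 0.1001  w -0.0076..0.0066
top   -0.055 n9 z95 0.0771 zmax 0.0786  w -0.0157..0.0030
top   -0.045 n9 z95 0.0717 zmax 0.0726  w -0.0169..0.0133
top   -0.035 n44 z95 0.0764 zmax 0.0777  w -0.0149..0.0136
top   -0.025 n46 z95 0.0760 zmax 0.0769  w -0.0153..0.0130
top   -0.015 n47 z95 0.0756 zmax 0.0777  w -0.0157..0.0125
top   -0.005 n52 z95 0.0763 zmax 0.0770  w -0.0162..0.0149
top   0.005 n49 z95 0.0766 zmax 0.0770  w -0.0164..0.0142
top   0.015 n49 z95 0.0761 zmax 0.0774  w -0.0175..0.0196
top   0.025 n51 z95 0.0771 zmax 0.0789  w -0.0176..0.0163
top   0.035 n46 z95 0.0767 zmax 0.0775  w -0.0156..0.0124
top   0.045 n49 z95 0.0763 zmax 0.0774  w -0.0160..0.0149
top   0.055 n35 z95 0.0796 zmax 0.0821  w -0.0140..0.0118
top   0.065 n23 z95 0.0942 zmax 0.0951  w -0.0086..0.0074
top   0.075 n12 z95 0.0977 zmax 0.0980  w -0.0078..0.0081
```

View pics/f.png

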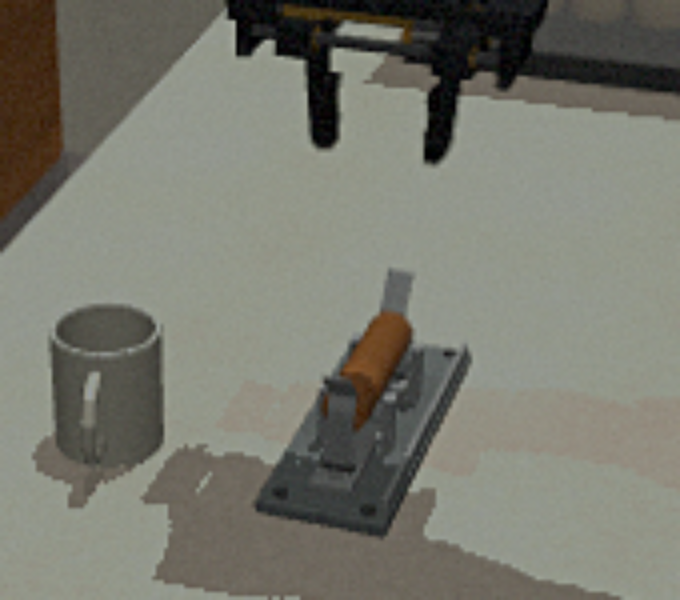

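The spindle is home: its top is level at about 76–77 mm along its whole length (76 expected), both clips stand over its ends, and the gripper is clear above it.

```bash
python3 -c "
from plant import workorder;print(workorder.finish_job())"
```

```text
the job is handed in; nothing more can be done
None
```

The spindle is snapped in and level on both saddles of the holder, and I handed the job in at about 20 s of the 69 s limit.

- **Finding the middle:** I gripped the spindle at its centre and carried it to the holder. There I touched each clip lightly, with about 3–5 N sideways. The lips met at TCP y ≈ −0.161 and −0.157, so I pressed at −0.159. That agrees with the camera estimate to within about 1 mm.
- **Pressing in:** Sideways force stayed under 1 N on the way down and the upward reaction peaked at about 7 N. The clips then pulled the spindle in by about 9 N. It met the saddles firmly at a TCP height of 0.1057 m, with at most 10 N at the bottom.
- **Last checks:** After letting go and backing off, both cameras show the spindle level. The top camera puts its upper surface at about 76–77 mm, where 76 is expected; the side camera reads about 1 mm higher. The clips stand over both ends and the gripper is well clear.
- **Not checked directly:** Clip lean was never measured, only judged from the small, balanced forces. I didn't re-measure the other things on the counter, but no path came near them, and the mug looked unmoved in the last picture.

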